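Swap the two bottles in the warming stand and switch it on

ROBOT

A 6-joint arm with a two-finger parallel gripper is mounted at the origin on the work surface. World frame = base frame: x ahead of the robot, y to its left, z up, the work surface at z = 0. Lengths are in m, angles in rad, forces in N, time in s.
With the tool pointing down it reaches from about 0.35 to 1 m from the base axis. Payload 7.1 kg.
Tool frame: the origin (TCP) lies between the finger pads; the fingertips stand 22 mm ahead of it and the grasp point (between the pads) lies 3 mm ahead of it; z points along the fingers, y is the line along which they close (so a half turn about z gives the same grasp; the last joint's range is limited). The gripper opens to 85 mm and grips with 20 to 120 N. Pads are 22 mm wide; open, the fingers measure 114 mm over their backs; the gripper's body (76 mm by 85 mm) begins 54 mm behind the grasp point. The pads swing forward as they close: fully open they stand 13 mm farther back than shut.
Start: joints at [1.185, 0.423, 1.63, -0, 1.089, -0.019], TCP at [0.224, 0.583, 0.253] pointing down, gripper open.
Joint ranges: [-3, 3], [-0.9, 2.11], [0.09, 2.58], [-1.31, 4.45], [0.11, 2.69], [-2.54, 2.54]. Speed limits (rad/s): [2.39, 2.39, 3.01, 3.14, 3.14, 3.14].

INTERFACE

Orientations are given as a rotation vector (axis times angle).
In Python, from rig import manip gives the robot as it stands. The module is installed in compiled form; this text tells all that it offers. Calls block until the motion is done:
- manip.move_to(position, orientation): joint-space move of the TCP to a pose.
- manip.servo_line(position, orientation=None, rate=0.15): straight line of the TCP; orientation=None keeps the orientation; rate is the mean speed in m/s.
- manip.set_joints(angles): joint-space move.
- manip.command_gripper(opening, f_grip=None): finger opening in m; f_grip is the grip in N (None keeps the last); returns when the fingers have stopped.
- manip.hold(seconds).
- manip.solve_ik(position, orientation): joint angles nearest the present ones, or None.
- manip.camera(name): name is "side" or "top"; returns a dict with "image" (420x560x3 uint8, red, green, blue), "fx", "fy", "cx", "cy" (pixels), "cam_to_world" (4x4, takes a point from camera to world coordinates). Camera axes: x right, y down, z forward; pixel columns grow to the right and rows downward; lengths in m; the calibration is good to about 2 mm. A picture is of the moment at which its call begins. There is no depth.
A pose or a line that the arm cannot do raises manip.IKError and nothing moves.
- manip.sign_off(): hands the job in; it is judged then, once.
Readings, each from a call of its own:
- manip.get_time(): time.
- manip.get_joint_positions(): joint angles.
- manip.get_joint_vel(): joint speeds.
- manip.get_tau(): joint torques, N m.
- manip.get_position(): TCP position.
- manip.get_ee_rot(): TCP orientation.
- manip.get_contact_force(): force on the tool from outside, world axes, zero at the start.
- manip.get_torque(): the same for the moment, N m.
- manip.get_width(): finger opening in m.
- manip.get_grip_force(): force on a finger pad.
Only numpy, scipy, OpenCV 4.12 (cv2) and the standard library are available. Lean on these libraries where they do the work, as an engineer would, in place of code of your own. Each camera call takes 0.05 s, during which the arm holds its last target. There are 200 camera calls.

TASK

The two amber containers leaning in the warming stand are in each other's pockets: swap them (the dark mat is free to park one on, upright) and lower each gently until it sits fully on the bottom of its pocket. Then, with both seated and released, slide the stand's black switch fully away from the robot to its on position. Never lay the tall bottle or the jar on its side, and leave everything else on the bench where it is.

Things in the scene. Friction and masses are not known exactly. Their poses are not given: they have to be found in the camera images.
- stand: White metal warming stand, fixed to the bench. Its base plate is 170 (x) by 285 (y) by 20 mm, from y = -125 to +160 mm; at its +y end is a control box 100 by 100 mm, 40 mm high, centred 200 mm to the +y side of the origin. Origin: on the bench, midway between the pockets in y, at the middle of the base plate in x; +x is its back, away from the robot (within 15 degrees), +y its left seen from the robot, z up.
- pocket_left: Left (+y) aluminium pocket of the stand, fixed: a square cup 78 by 78 mm inside, 51 mm deep, walls 5 mm, its mouth leaning 28 degrees from vertical towards the robot. Origin: centre of its inner floor, 60 mm above the bench. z points out of the mouth along its axis, y is the stand's y (level), x points to its back wall. The pockets are 130 mm apart. A container may rest anywhere within the side play.
- pocket_right: Right (-y) pocket of the stand, the same as the left one in size, tilt and axes. Origin: centre of its inner floor.
- tall_bottle: Tall amber bottle with a paper label and a narrow black cap: 135 mm high, body 60 mm in diameter up to 72 mm, sloping in to a neck 34 mm in diameter between 90 and 100 mm, cap 40 mm in diameter from 100 mm to the top at 135 mm. About 0.32 kg. Origin: centre of its underside; z along its axis to the cap. It starts leaning in either pocket, its axis along the pocket's axis.
- squat_jar: Squat amber jar with a paper label and a wide black lid: 95 mm high, body 60 mm in diameter up to 66 mm, lid 58 mm in diameter from 66 mm to the top at 95 mm. About 0.28 kg. Origin: centre of its underside; z along its axis to the lid. It starts leaning in the pocket that the tall bottle is not in.
- mat: Dark flat rubber mat, 150 by 150 by 2 mm, fixed to the bench to the right of the stand, kept clear for parking. Origin: centre of its underside; its top is 2 mm above the bench.
- power_slide (a joint): The stand's power switch: a flush slide in the top of the control box that moves along the stand's +x (away from the robot). 0 = off (start), 0.012 m = fully on. A spring detent resists, most at first (about 4 to 5 N) and less towards halfway, then snaps it to the far end by itself; it holds either end.
- slide_ridge (a point): Top centre of the switch's black ridge, the only raised part of the slide: 8 mm thick along the stand's x, 28 mm long along its y, standing 8 mm above the control box's top (which is 40 mm above the bench). It travels with the switch.
- specimen_a: Bystander: clear specimen jar with red cap, 42 mm in diameter, 65 mm high, on the left front. Origin: centre of its underside.
- specimen_b: Bystander: the same kind of red-capped specimen jar, 65 mm high, behind the mat. Origin: centre of its underside.
- slide_box: Bystander: flat grey and white slide box, 82 by 102 by 32 mm, left of the stand. Origin: centre of its underside.
- beaker: Bystander: glass beaker, 70 mm in diameter, 85 mm high, behind the stand on the right. Origin: centre of its underside.
- wash_bottle: Bystander: white plastic bottle, 70 mm in diameter, 160 mm high, behind the stand. Origin: centre of its underside.
- timer: Bystander: white bench timer, 60 by 70 by 33 mm, on the left front. Origin: centre of its underside.
Not all that is in view belongs to the job. What is shaped like the squat_jar but blue is not meant.

How it is judged:
On the way, in this order (a step that is already met when the one before it is completed fails the run):
1. the tall bottle and the jar have changed pockets, both seated and let go (distance of each of tall_bottle, squat_jar from where it was at the start of the episode above 0.08 m and (((distance between tall_bottle and pocket_left below 0.016 m and angle between the z axis of tall_bottle and the z axis of pocket_left, either way round below 0.22 rad) and (distance between squat_jar and pocket_right below 0.016 m and angle between the z axis of squat_jar and the z axis of pocket_right, either way round below 0.22 rad)) or ((distance between tall_bottle and pocket_right below 0.016 m and angle between the z axis of tall_bottle and the z axis of pocket_right, either way round below 0.22 rad) and (distance between squat_jar and pocket_left below 0.016 m and angle between the z axis of squat_jar and the z axis of pocket_left, either way round below 0.22 rad))) and linear speed of each of tall_bottle, squat_jar below 0.03 m/s and contact force between the fingers and tall_bottle below 0.2 N and contact force between the fingers and squat_jar below 0.2 N), for 0.2 s.
2. the switch is slid to on (value of joint power_slide above 0.0095 m), for 0.2 s.
At the end, for the whole second after the job is handed in: The tall bottle and the jar each sit in the pocket that the other one started in (underside centre within 16 mm of the pocket floor's centre, axis within 0.22 rad of the pocket's axis), at rest and released, and the switch stands at on (beyond 9.5 mm of its 12 mm) (all of step 1 and value of joint power_slide above 0.0095 m); the robot touches nothing.
It fails at once if the tall bottle or the jar leans more than about 65 degrees (laid down or tipped over) (angle between any of tall_bottle, squat_jar's own z axis and vertical above 1.13 rad).
It fails at once if the tall bottle or the jar is let fall (moving faster than 0.6 m/s while not in the fingers) ((linear speed of tall_bottle above 0.6 m/s and contact force between the fingers and tall_bottle below 0.2 N) or (linear speed of squat_jar above 0.6 m/s and contact force between the fingers and squat_jar below 0.2 N)).
It fails at once if a bystander is moved by more than 40 mm (distance of any of specimen_a, specimen_b, slide_box, beaker, wash_bottle, timer from where it was at the start of the episode above 0.04 m).
It also fails if it takes over 72 s, if anything falls off the work surface, if the arm or the gripper's body presses on something with over 40 N, if the wrist force passes 120 N, or if a joint passes its speed limit or range.

## Working session

There is one attempt and no reset: what is moved stays moved. The work goes in short steps, each a Python script; the robot and the scene stay as the last script left them, time stands still between calls to the robot, and variables do not carry over. Pictures are saved under pics/ and viewed, at most 10 in all, crops included, and the job is handed in when it is done.

```bash
mkdir -p pics; python3 - <<'E'
from rig import manip as m
import cv2,numpy as np,pickle
d={}
for n in("top","side"):
    c=m.camera(n); d[n]=c; cv2.imwrite(f"pics/{n}0.png",c["image"][:,:,::-1])
    print(n,c["fx"],c["fy"],c["cx"],c["cy"],np.round(c["cam_to_world"],3).tolist())
pickle.dump(d,open("c0.pkl","wb"))
print(m.get_time(),m.get_ee_rot(),m.get_width())
E
```

```text
top 420.4688166499771 420.4688166499771 280.00179168586845 222.81491077893006 [[0.018, -0.989, 0.144, 0.413], [-1.0, -0.019, -0.003, 0.023], [0.005, -0.143, -0.99, 1.162], [0.0, 0.0, 0.0, 1.0]]
side 414.9783999641989 414.9783999641989 279.48589985200965 211.73051029448538 [[0.947, -0.209, 0.244, 0.299], [-0.321, -0.634, 0.703, -0.748], [0.007, -0.744, -0.668, 0.799], [0.0, 0.0, 0.0, 1.0]]
0.1 [-5.72946765e-01 -3.08861570e+00  2.16568785e-03] 0.08543598076043445
```

View pics/top0.png

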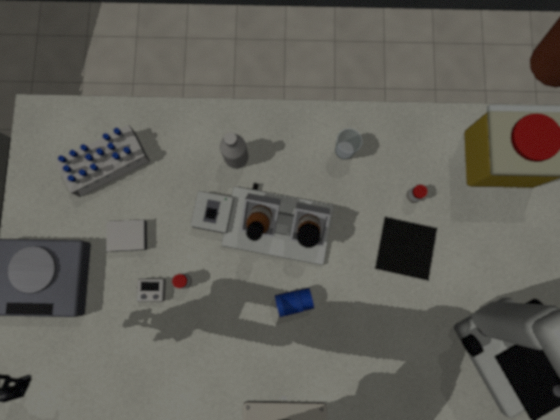

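View pics/side0.png

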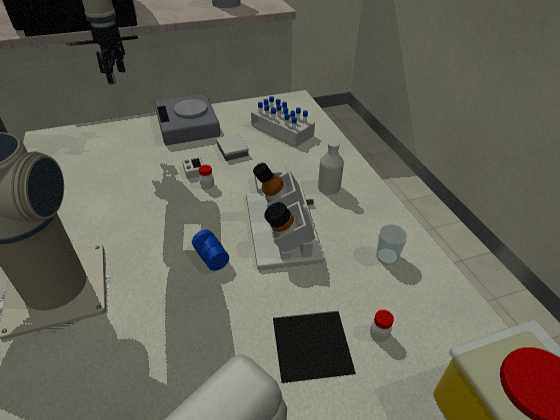

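The top view shows the tall bottle in the left pocket (about 257,222), the jar in the right pocket (308,232), the switch at (212,210), the mat centre at (407,248) and the blue decoy at (295,302).

```bash
python3 - <<'E'
import cv2,pickle,numpy as np
d=pickle.load(open("c0.pkl","rb"))
a=d["top"]["image"][175:275,185:345,::-1]; b=d["side"]["image"][150:275,225:345,::-1]
a=cv2.resize(a,None,fx=5,fy=5,interpolation=cv2.INTER_CUBIC)
b=cv2.resize(b,None,fx=4.6,fy=4.6,interpolation=cv2.INTER_CUBIC)
for im,s,ox,oy in((a,5,185,175),(b,4.6,225,150)):
    for x in range(0,im.shape[1],int(20*s)): cv2.putText(im,str(ox+int(x/s+.5)),(x,10),0,.4,(0,255,255)); cv2.line(im,(x,12),(x,18),(0,255,255))
    for y in range(0,im.shape[0],int(20*s)): cv2.putText(im,str(oy+int(y/s+.5)),(0,y+4),0,.4,(0,255,255))
cv2.imwrite("pics/ta.png",np.clip(a*1.5,0,255).astype(np.uint8)); cv2.imwrite("pics/sb.png",np.clip(b*1.4,0,255).astype(np.uint8))
E
```

```text
(no output)
```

View pics/ta.png

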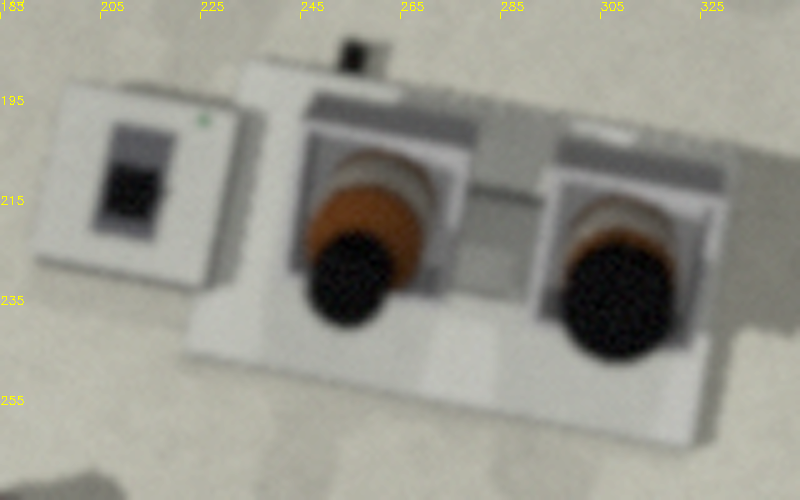

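View pics/sb.png

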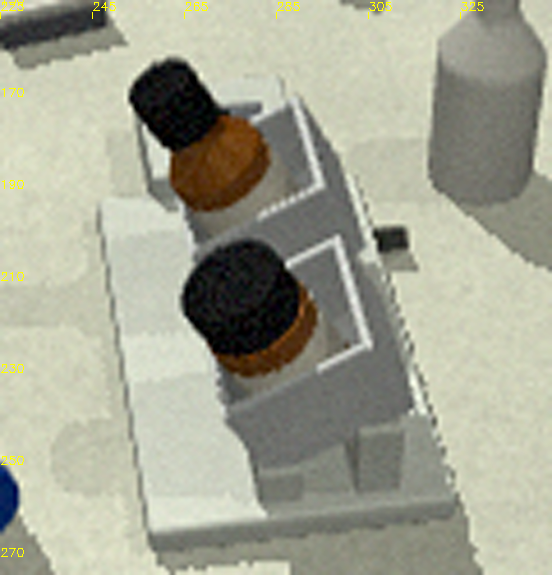

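The close-ups show the stand rotated about 10° in the image. The control box top corners are at crop pixels (64,85), (240,108), (207,287) and (33,262). The plate's front corners are at (185,353) and (693,445). The slide, in the off position, is at (132,192). I'll fit the stand pose from these points and check where the caps are.

```bash
cat > h.py <<'E'
import numpy as np,cv2,pickle
from scipy.spatial.transform import Rotation as R
from scipy.optimize import least_squares
def proj(c,P):
    T=np.linalg.inv(c["cam_to_world"]); p=np.atleast_2d(P)@T[:3,:3].T+T[:3,3]
    return np.c_[c["fx"]*p[:,0]/p[:,2]+c["cx"],c["fy"]*p[:,1]/p[:,2]+c["cy"]]
def ray(c,uv):
    T=np.asarray(c["cam_to_world"]); d=T[:3,:3]@np.array([(uv[0]-c["cx"])/c["fx"],(uv[1]-c["cy"])/c["fy"],1])
    return T[:3,3],d
def onplane(c,uv,p0,n):
    o,d=ray(c,uv); return o+d*(np.dot(n,p0-o)/np.dot(n,d))
Z=np.array([0,0,1.])
E
python3 - <<'E'
from h import *
d=pickle.load(open("c0.pkl","rb")); t,s=d["top"],d["side"]
A=lambda x,y:((x+.5)/5-.5+185,(y+.5)/5-.5+175)
B=lambda x,y:((x+.5)/4.6-.5+225,(y+.5)/4.6-.5+150)
top=[((.05,.25,.04),A(64,85)),((.05,.15,.04),A(240,108)),((-.05,.15,.04),A(207,287)),((-.05,.25,.04),A(33,262)),
((-.085,.16,.02),A(185,353)),((-.085,-.125,.02),A(693,445)),((.085,.16,.02),A(240,60))]
side=[((-.085,.16,.02),B(98,203)),((-.085,-.125,.02),B(150,533)),((.085,-.125,.02),B(455,497))]
def W(q,L): return np.atleast_2d(L)@R.from_rotvec([0,0,q[2]]).as_matrix().T+[q[0],q[1],0]
def fit(sets):
    f=lambda q:np.concatenate([(proj(c,W(q,[l for l,_ in L]))-[u for _,u in L]).ravel() for c,L in sets])
    r=least_squares(f,[.5,0,0],loss="soft_l1"); return r.x,f(r.x).reshape(-1,2)
for S in([(t,top)],[(s,side)],[(t,top),(s,side)]):
    q,e=fit(S); print(np.round(q,4),np.round(e,1).tolist())
Rs=R.from_rotvec([0,0,q[2]]).as_matrix()
Rp=Rs@R.from_euler('y',-28,degrees=True).as_matrix()
out=dict(q=q,Rs=Rs,Rp=Rp)
for n,y,h,ua,ub in(("L",.065,.135,A(347,275),None),("R",-.065,.095,A(618,300),None)):
    o=W(q,[0,y,.06])[0]; out[n]=o
    # cap top centre: project expected and compare
    P=o+Rp[:,2]*h; off=Rp.T@(onplane(t,ua,P,Rp[:,2])-P)
    print(n,np.round(o,4),"captop px",proj(t,P),ua,"offset pocket mm",np.round(off*1000,1))
hsv=cv2.cvtColor(t["image"],cv2.COLOR_RGB2HSV)
m=(hsv[...,2]<50).astype(np.uint8); nn,_,st,ce=cv2.connectedComponentsWithStats(m)
for i in range(1,nn):
    if st[i,4]>40 and 190<ce[i,0]<450 and 170<ce[i,1]<290: 
        print(st[i],ce[i],onplane(t,ce[i],np.array([0,0,.002]),Z))
        if ce[i,0]>380: out["mat"]=onplane(t,ce[i],np.array([0,0,.002]),Z)
rg=onplane(t,A(132,192),np.array([0,0,.044]),Z); print("ridge stand",Rs.T@(rg-[q[0],q[1],0]))
pickle.dump(out,open("s.pkl","wb"))
E
```

```text
[ 0.5725  0.0082 -0.1513] [[-0.4, -0.8], [0.5, 0.7], [0.3, 0.9], [-1.5, -0.4], [-0.5, 0.5], [1.4, -0.1], [0.1, -1.0]]
[ 0.572   0.0107 -0.1705] [[-0.3, -0.9], [-0.4, 0.2], [0.8, 0.2]]
[ 0.5715  0.009  -0.159 ] [[-0.4, -1.1], [0.4, 0.7], [-0.1, 0.8], [-1.8, -0.7], [-0.9, 0.4], [0.8, 0.6], [0.1, -1.0], [-0.9, -0.3], [0.2, 0.9], [1.4, 0.4]]
L [0.5818 0.0732 0.06  ] captop px [[253.08650057 237.65112746]] (254.0, 229.6) offset pocket mm [20.4  0.7  0. ]
R [ 0.5612 -0.0551  0.06  ] captop px [[307.90695383 241.0713839 ]] (308.2, 234.6) offset pocket mm [16.7  2.3  0. ]
[205 207  12  13 121] [210.82644628 213.10743802] [0.60501729 0.21394923 0.002     ]
[245 212  25  28 367] [257.21253406 227.95640327] [0.56562696 0.08331194 0.002     ]
[ 376  218   60   61 2726] [405.82281731 248.08950844] [ 0.51720269 -0.3292805   0.002     ]
[294 221  28  26 513] [308.55555556 234.04873294] [ 0.55125575 -0.05967781  0.002     ]
ridge stand [-0.00471457  0.19932377  0.044     ]
```

```bash
python3 - <<'E'
from h import *
d=pickle.load(open("c0.pkl","rb")); t,s=d["top"],d["side"]; S=pickle.load(open("s.pkl","rb")); q,Rs,Rp=S["q"],S["Rs"],S["Rp"]
A=lambda x,y:((x+.5)/5-.5+185,(y+.5)/5-.5+175)
B=lambda x,y:((x+.5)/4.6-.5+225,(y+.5)/4.6-.5+150)
obs=[("R",44,44,A(545,165),B(338,237)),("R",44,-44,A(727,192),B(371,347)),("L",44,44,A(305,120),B(280,78)),("L",44,-44,A(470,148),B(325,187))]
for n,x,y,a,b in obs:
    l=np.array([x,y,51])/1000
    P=S[n]+Rp@l
    e=lambda p:np.r_[proj(t,p)[0]-a,proj(s,p)[0]-b]
    r=least_squares(e,P); print(n,x,y,"tri err stand mm",np.round(Rs.T@(r.x-P)*1000,1),"res",np.round(r.fun,1))
def cap(n,h,us,dx): 
    o=S[n]+Rs@np.array([dx,0,0]); P=o+Rp[:,2]*h
    print(n,"px",proj(t,P),us,np.round(Rp.T@(onplane(t,us,P,Rp[:,2])-P)*1000,1))
f=lambda dx:np.concatenate([np.r_[proj(t,p)[0]-a,proj(s,p)[0]-b] for n,x,y,a,b in obs for p in [S[n]+Rs@np.array([dx[0],0,0])+Rp@(np.array([x,y,51])/1000)]])
r=least_squares(f,[0.01]); print(r.x,np.round(r.fun,1))
cap("L",.135,A(347,275),r.x[0]);cap("R",.095,A(618,300),r.x[0])
E
```

```text
R 44 44 tri err stand mm [19.8  4.3 -3.1] res [ 0. -0. -0.  0.]
R 44 -44 tri err stand mm [19.8  0.6  0.9] res [-0.2  0.7  0.7 -0.1]
L 44 44 tri err stand mm [13.3 -5.1 19.4] res [-0.3  1.4  1.5 -0.3]
L 44 -44 tri err stand mm [20.5  0.8  1.3] res [-0.   0.1  0.1 -0. ]
[0.01905503] [ 1.7  0.3  0.1  0.2 -0.   1.1  0.4  0.4 -1.3  0.3  3.1  4.2  0.2  0.8
 -0.4  0.6]
L px [[254.58627521 229.72986286]] (254.0, 229.6) [ 0.1  1.4 -0. ]
R px [[309.21063942 233.4116731 ]] (308.2, 234.6) [-3.5  1.9  0. ]
```

```bash
cat >> h.py <<'E'
from rig import manip as m
S=pickle.load(open("s.pkl","rb")); Rs,Rp=S["Rs"],S["Rp"]
O={n:S[n]+Rs@np.array([.020,0,0]) for n in "LR"}
def tool(Rf,flip):           # tool z against frame z, closing along frame y
    y=Rf[:,1]*(-1 if flip else 1); z=-Rf[:,2]
    return R.from_matrix(np.c_[np.cross(y,z),y,z]).as_rotvec()
FL=[f for f in(0,1) if m.solve_ik(O["R"]+Rp@[0,0,.2],tool(Rp,f)) is not None]
FL=min(FL,key=lambda f:abs(m.solve_ik(O["R"]+Rp@[0,0,.2],tool(Rp,f))[5]))
TP,TV=tool(Rp,FL),tool(Rs,FL)
def pk(n,h,x=0,y=0): return O[n]+Rp@np.array([x,y,h])
def lower(axis,f=3.,step=.001,maxd=.02,rate=.02):
    """step the TCP against 'axis' until the push-back along it rises by f"""
    m.hold(.2); f0=m.get_contact_force()@axis; p=np.array(m.get_position()); n=0
    while n*step<maxd:
        n+=1; m.servo_line(p-axis*step*n,rate=rate); df=m.get_contact_force()@axis-f0
        if df>f: break
    print("lower: n",n,"df",round(float(df),2),"z",np.round(m.get_position(),4)); return n
def snap(name,cam="side",box=None,k=1):
    im=m.camera(cam)["image"][:,:,::-1]
    if box: im=im[box[1]:box[3],box[0]:box[2]]
    cv2.imwrite(f"pics/{name}.png",cv2.resize(im,None,fx=k,fy=k,interpolation=cv2.INTER_CUBIC))
E
python3 - <<'E'
from h import *
print(FL,m.solve_ik(pk("R",.2),TP),m.solve_ik(S["mat"]+[0,0,.1],TV))
m.move_to(pk("R",.22,-.003,.002),TP)
m.servo_line(pk("R",.083,-.003,.002),rate=.12)
print("F",m.get_contact_force(),m.get_time())
m.command_gripper(.045,60)
print("w",m.get_width(),m.get_grip_force(),m.get_contact_force())
m.servo_line(pk("R",.20,-.003,.002),rate=.12)
print("w",m.get_width(),m.get_contact_force(),m.get_time())
snap("lift1","side",(180,80,440,275),3)
E
```

```text
0 [-0.09625291  0.10703007  2.22079667 -0.09177584  0.32717185 -1.42841948] [-0.58634763  0.60544598  1.73948874  0.          0.79665793 -1.9981149 ]Traceback (most recent call last):
  File "<stdin>", line 4, in <module>
rig.IKError: the arm cannot follow that straight line within its joint ranges
```

```bash
python3 - <<'E'
from h import *
np.set_printoptions(precision=2,suppress=True)
print(m.get_joint_positions(),m.get_time())
def sh(l,p,T):
    q=m.solve_ik(p,T); print(l,None if q is None else np.array(q))
for n in "RL":
  for f in(0,1):
    for h in(.083,.12,.15,.2,.25): sh((n,f,h),pk(n,h),tool(Rp,f))
    # closing along pocket x
  for a in (90,-90):
    for h in(.083,.15,.25):
      sh((n,'x',a,h),pk(n,h),tool(Rp@R.from_euler('z',a,degrees=True).as_matrix(),0))
for h in(.085,.12,.15,.2,.25,.3): sh(("mat",h),S["mat"]+[0,0,h],TV)
E
```

```text
[-0.09  0.06  2.23 -0.09  0.37 -1.42] 2.4917
('R', 0, 0.083) None
('R', 0, 0.12) [-0.1   0.31  2.2  -0.18  0.15 -1.34]
('R', 0, 0.15) [-0.1   0.23  2.21 -0.13  0.21 -1.39]
('R', 0, 0.2) [-0.1   0.11  2.22 -0.09  0.33 -1.43]
('R', 0, 0.25) [-0.09 -0.02  2.22 -0.07  0.45 -1.45]
('R', 1, 0.083) None
('R', 1, 0.12) [-0.1   0.31  2.2  -0.18  0.15  1.8 ]
('R', 1, 0.15) [-0.1   0.23  2.21 -0.13  0.21  1.75]
('R', 1, 0.2) [-0.1   0.11  2.22 -0.09  0.33  1.71]
('R', 1, 0.25) [-0.09 -0.02  2.22 -0.07  0.45  1.69]
('R', 'x', 90, 0.083) None
('R', 'x', 90, 0.15) None
('R', 'x', 90, 0.25) None
('R', 'x', -90, 0.083) None
('R', 'x', -90, 0.15) [-0.1   0.23  2.21 -0.13  0.21  0.18]
('R', 'x', -90, 0.25) [-0.09 -0.02  2.22 -0.07  0.45  0.12]
('L', 0, 0.083) [ 0.19  0.43  2.11 -0.88  0.21 -0.38]
('L', 0, 0.12) [ 0.21  0.35  2.13 -0.7   0.26 -0.56]
('L', 0, 0.15) [ 0.22  0.28  2.14 -0.6   0.31 -0.66]
('L', 0, 0.2) [ 0.24  0.16  2.16 -0.47  0.41 -0.77]
('L', 0, 0.25) [ 0.27  0.05  2.15 -0.4   0.53 -0.84]
('L', 1, 0.083) None
('L', 1, 0.12) None
('L', 1, 0.15) [ 0.22  0.28  2.14 -0.6   0.31  2.48]
('L', 1, 0.2) [ 0.24  0.16  2.16 -0.47  0.41  2.37]
('L', 1, 0.25) [ 0.27  0.05  2.15 -0.4   0.53  2.3 ]
('L', 'x', 90, 0.083) [ 0.19  0.43  2.11 -0.88  0.21 -1.96]
('L', 'x', 90, 0.15) [ 0.22  0.28  2.14 -0.6   0.31 -2.23]
('L', 'x', 90, 0.25) [ 0.27  0.05  2.15 -0.4   0.53 -2.41]
('L', 'x', -90, 0.083) [ 0.19  0.43  2.11 -0.88  0.21  1.19]
('L', 'x', -90, 0.15) [ 0.22  0.28  2.14 -0.6   0.31  0.91]
('L', 'x', -90, 0.25) [ 0.27  0.05  2.15 -0.4   0.53  0.73]
('mat', 0.085) [-0.59  0.63  1.74  0.    0.77 -2.  ]
('mat', 0.12) [-0.59  0.58  1.73  0.    0.83 -2.  ]
('mat', 0.15) [-0.59  0.53  1.72  0.    0.89 -2.  ]
('mat', 0.2) [-0.59  0.47  1.69  0.    0.98 -2.  ]
('mat', 0.25) [-0.59  0.41  1.66  0.    1.08 -2.  ]
('mat', 0.3) [-0.59  0.36  1.61  0.    1.17 -2.  ]
```

```bash
cat >> h.py <<'E'
D=R.from_euler('y',14,degrees=True).as_matrix()   # tool is 14 deg more upright than the container
def g(o,Rf,h,x=0,y=0,hg=None):
    """TCP pose for the grasp point at height h on a container whose frame is (o,Rf), shifted x,y"""
    return o+Rf@np.array([x,y,h])+.003*(Rf@D)[:,2], tool(Rf@D,0)
def line(p,rate=.12): m.servo_line(p[0],p[1],rate=rate)
E
python3 - <<'E'
from h import *
np.set_printoptions(precision=2,suppress=True)
for n in "RL":
  for h in(.087,.119,.2,.27): print(n,h,m.solve_ik(*g(O[n],Rp,h)))
for h in(.089,.2): print("mat",h,m.solve_ik(*g(S["mat"],Rs,h)))
P=lambda h:g(O["R"],Rp,h,-.003,.002)
m.move_to(*P(.2)); line(P(.087))
print("F",m.get_contact_force(),m.get_time())
m.command_gripper(.045,70)
print("w",m.get_width(),m.get_grip_force(),m.get_contact_force())
line(P(.20))
print("w",m.get_width(),m.get_contact_force(),m.get_time())
snap("lift1","side",(180,80,440,275),3)
E
```

```text
R 0.087 [-0.11  0.4   2.04 -0.03  0.46 -1.5 ]
R 0.119 [-0.11  0.33  2.05 -0.02  0.51 -1.5 ]
R 0.2 [-0.11  0.15  2.08 -0.02  0.67 -1.5 ]
R 0.27 [-0.1   0.01  2.07 -0.02  0.82 -1.5 ]
L 0.087 [ 0.15  0.43  1.98 -0.15  0.5  -1.13]
L 0.119 [ 0.16  0.37  2.   -0.15  0.55 -1.14]
L 0.2 [ 0.19  0.2   2.02 -0.13  0.7  -1.14]
L 0.27 [ 0.21  0.06  2.02 -0.12  0.84 -1.13]
mat 0.089 [-0.54  0.7   1.59 -0.1   1.08 -1.9 ]
mat 0.2 [-0.54  0.56  1.55 -0.1   1.26 -1.92]
F [ 0.02 -0.07 -0.48] 3.9667
w 0.05582624606216103 71.91612482070923 [-3.79 -0.44  9.43]
w 0.056136647960304466 [ 0.79 -0.4  -3.66] 5.4583
```

View pics/lift1.png

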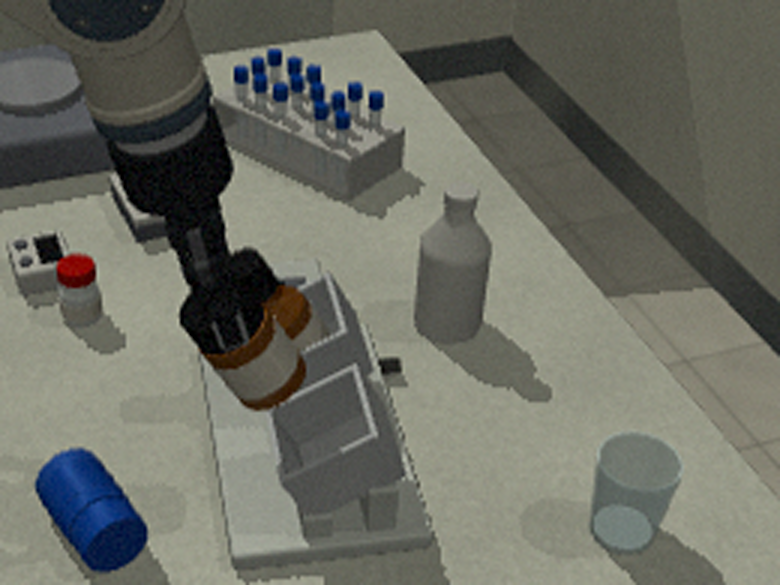

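The jar is lifted cleanly and its tilt is kept. Its underside is at about (250,405) in the crop. Next I park it upright on the mat.

```bash
python3 - <<'E'
from h import *
M=S["mat"]; P=lambda h:g(M,Rs,h)
m.move_to(*P(.2)); line(P(.097),.15)
lower(Z,f=2.5,maxd=.02)
m.command_gripper(.085); print(m.get_width())
line(P(.097+.09),.2)
p=[]
print(m.get_time())
snap("mat1","side",(180,150,440,345),3)
E
```

```text
lower: n 11 df 8.18 z [ 0.5191 -0.33    0.093 ]
0.08481435614020232
11.475
```

View pics/mat1.png

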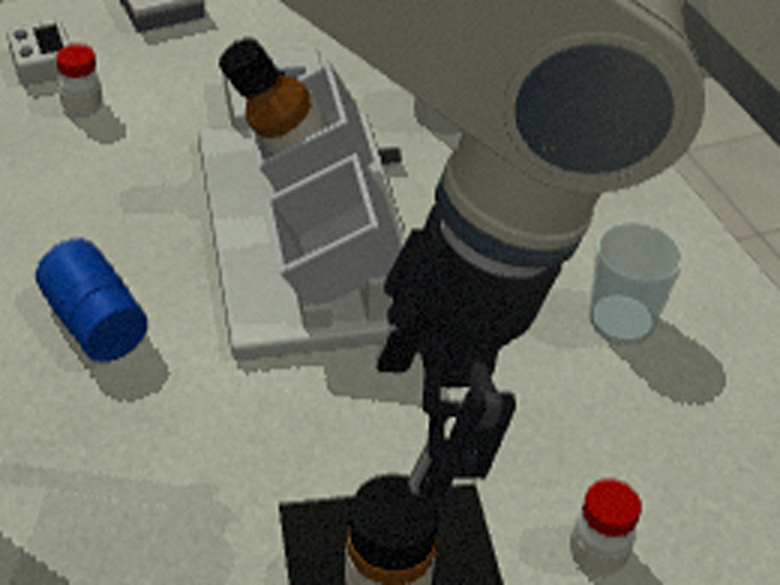

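The jar stands upright on the mat, lid at about (393,520) in the crop. Now the bottle goes from left to right.

```bash
python3 - <<'E'
from h import *
P=lambda h:g(O["L"],Rp,h,0,.001)
m.move_to(*P(.22)); line(P(.119),.15)
print("F",m.get_contact_force())
m.command_gripper(.025,70)
print("w",m.get_width(),m.get_grip_force(),m.get_contact_force())
line(P(.22),.12)
print("w",m.get_width(),m.get_contact_force(),m.get_time())
Q=lambda h:g(O["R"],Rp,h,-.002,0)
line(Q(.22),.15); 
snap("bot1","side",(180,80,440,275),3)
E
```

```text
F [0.0515631  0.51489734 0.01009092]
w 0.03812911185194963 69.09794569015503 [-2.77711356 -0.33513837  7.39379143]
w 0.03820204190998241 [ 0.37740302  0.14404453 -3.95408071] 15.3917
```

View pics/bot1.png

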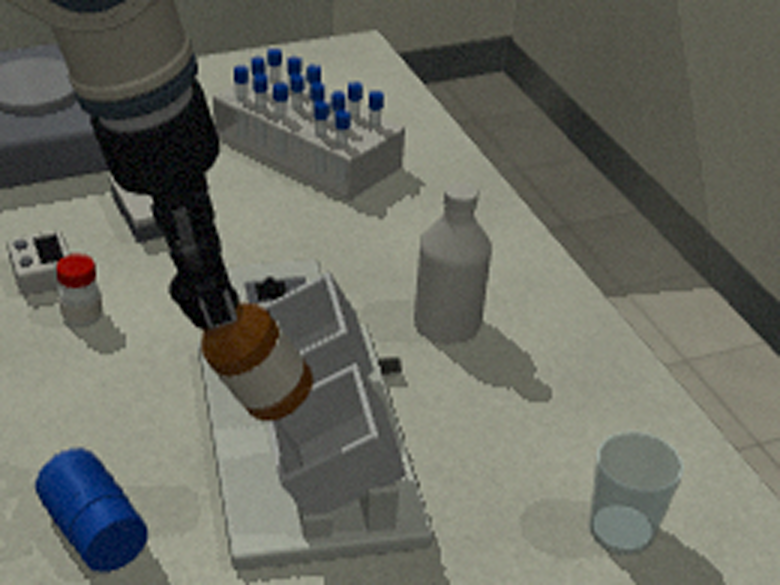

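The bottle is held in line with the right pocket, its underside at about (280,410) in the crop.

```bash
python3 - <<'E'
from h import *
Q=lambda h:g(O["R"],Rp,h,-.002,0)
f0=np.array(m.get_contact_force())
for h in(.19,.17,.155,.14,.127):
    line(Q(h),.1); df=np.array(m.get_contact_force())-f0; print(h,np.round(df,1))
    if np.linalg.norm(df)>6: break
else:
    lower(Rp[:,2],f=4,maxd=.016)
    print("h",Rp.T@(np.array(m.get_position())-O["R"]),"w",m.get_width(),m.get_time())
E
```

```text
0.19 [0.1 1.  0.3]
0.17 [0.4 1.3 0.2]
0.155 [ 2.2  0.8 -0.5]
0.14 [ 3.3  1.4 -0.2]
0.127 [ 4.1  0.6 -0.5]
lower: n 1 df 5.19 z [ 0.5204 -0.0486  0.174 ]
h [-5.77842466e-04  2.14282842e-05  1.29459416e-01] w 0.03817584139155099 18.6
```

```bash
python3 - <<'E'
from h import *
f=lambda:np.round(Rp.T@m.get_contact_force(),1)
hh=lambda:np.round(Rp.T@(np.array(m.get_position())-O["R"])*1000,1)
m.hold(.3);print(hh(),f())
for dx in(.001,.004,.007):
    line(g(O["R"],Rp,.127,dx,0),.03); m.hold(.2); print(dx,hh(),f())
    if f()[0]<1: break
lower(Rp[:,2],f=4,maxd=.012); m.hold(.2); print(hh(),f(),m.get_time())
snap("seat1","side",(180,80,440,275),3)
E
```

```text
[ -0.7   0.  129.3] [ 2.9 -0.5 -0.5]
0.001 [  0.8  -0.  129.8] [-1.4  0.1 -4.3]
lower: n 7 df 9.69 z [ 0.525  -0.0493  0.1696]
[  1.5  -0.  123.3] [-0.8  0.3  8.1] 21.5
```

View pics/seat1.png

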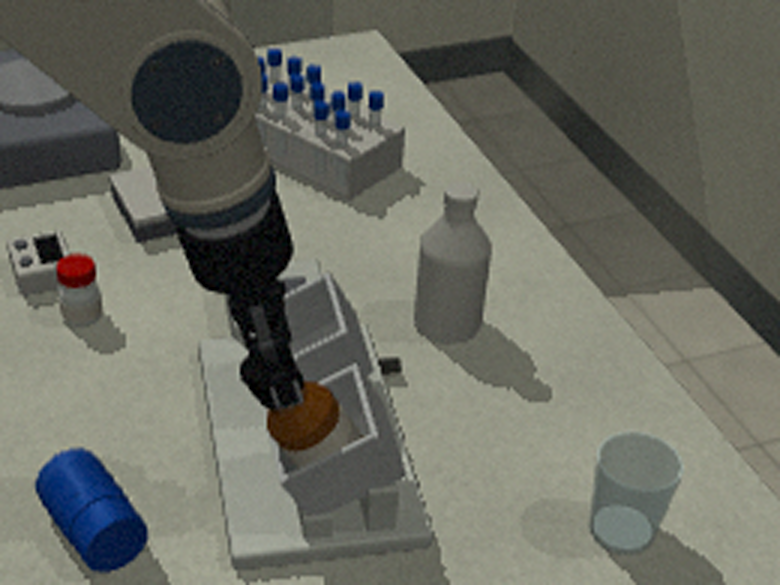

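The bottle reached the bottom of the right pocket: TCP at 123 mm against 122 mm expected. I release it and fetch the jar.

```bash
python3 - <<'E'
from h import *
m.command_gripper(.085)
line(g(O["R"],Rp,.125,.0015,0),.1)
line(g(O["R"],Rp,.22,.0015,0),.15)
P=lambda h:g(S["mat"],Rs,h)
m.move_to(*P(.2)); 
snap("seat2","top",(185,175,345,275),5)
line(P(.0885),.15); m.command_gripper(.045,70); print("w",m.get_width())
line(P(.2),.15)
Q=lambda h:g(O["L"],Rp,h,.001,0)
m.move_to(*Q(.19))
print(m.get_contact_force(),m.get_time())
f=lambda:np.round(Rp.T@m.get_contact_force(),1)
for h in(.16,.14,.12,.107,.095):
    line(Q(h),.1); print(h,f())
    if np.linalg.norm(f()[:2])>6: break
print(m.get_time())
E
```

```text
w 0.05601031703158773
[ 0.58981387 -0.40783872 -3.40590539] 27.9917
0.16 [-1.5  0.2 -3.2]
0.14 [-1.6 -0.3 -1.7]
0.12 [-1.3 -0.2 -2.7]
0.107 [-1.4  0.4 -2.6]
0.095 [-2.1 -0.2 -3.1]
29.6917
```

View pics/seat2.png

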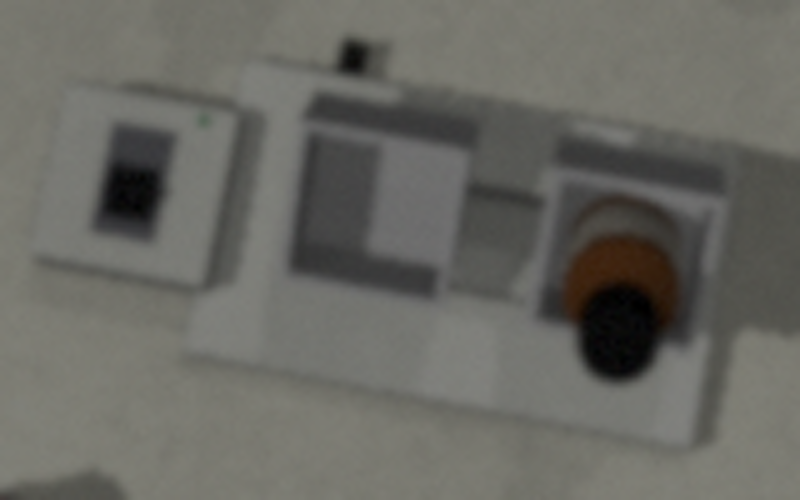

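The bottle sits in the right pocket, cap at about (617,330) in the crop. The left pocket is empty and the switch is still off. I finish lowering the jar.

```bash
python3 - <<'E'
from h import *
lower(Rp[:,2],f=4,maxd=.014); m.hold(.2)
print(np.round(Rp.T@(np.array(m.get_position())-O["L"])*1000,1),Rp.T@m.get_contact_force())
m.command_gripper(.085)
line(g(O["L"],Rp,.2,.001,0),.15)
# aside, closed fingers, in front of the switch
TS=tool(Rs,0); q=S["q"]; W=lambda x,y,z:Rs@np.array([x,y,z])+[q[0],q[1],0]
print(m.solve_ik(W(-.05,.2,.1),TS),m.get_time())
m.move_to(W(-.04,.2,.20),TS); m.command_gripper(0,20)
c=m.camera("top"); cs=m.camera("side"); pickle.dump((c,cs),open("c1.pkl","wb"))
b=cs["image"][120:285,205:425,::-1]; cv2.imwrite("pics/fin.png",cv2.resize(b,None,fx=3.6,fy=3.6,interpolation=cv2.INTER_CUBIC))
for n,h in(("R",.135),("L",.095)): print(n,"expected cap top px",proj(c,O[n]+Rp[:,2]*h)*1, "side",proj(cs,O[n]+Rp[:,2]*h))
k=(c["image"].max(2)<50).astype(np.uint8); nn,_,st,ce=cv2.connectedComponentsWithStats(k)
for i in range(1,nn):
    if st[i,4]>40 and 190<ce[i,0]<340 and 170<ce[i,1]<290: print(st[i],ce[i])
E
```

```text
lower: n 3 df 7.47 z [0.5591 0.0769 0.1454]
[ 2.2  0.1 95.6] [-0.196167   -1.02363134  7.13771209]
[ 3.49413193e-01  5.87175539e-01  1.78484407e+00 -4.44089210e-16
  7.69573041e-01 -1.06235408e+00] 32.1167
R expected cap top px [[309.06291607 239.05098014]] side [[270.019552   199.37066357]]
L expected cap top px [[256.86304778 223.69072067]] side [[269.73827002 177.17214681]]
[194 162  13  36 102] [200.37254902 180.04901961]
[198 188  21  71 415] [209.6746988  219.14457831]
[248 208  25  26 506] [260.4229249  220.75296443]
[298 230  20  20 293] [306.92150171 239.05119454]
```

View pics/fin.png

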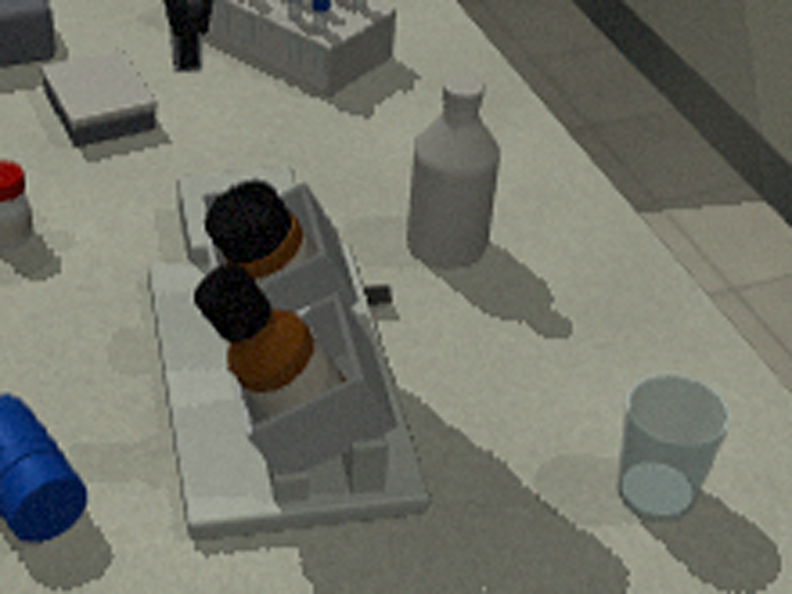

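The arm is clear and both containers look seated. The jar contacted about 4 mm early, so I check its position numerically by triangulating the lid centroids.

```bash
python3 - <<'E'
from h import *
d=pickle.load(open("c0.pkl","rb")); c1=pickle.load(open("c1.pkl","rb"))
def blob(c,uv,thr):
    k=(c["image"].max(2)<thr).astype(np.uint8); k=cv2.morphologyEx(k,cv2.MORPH_OPEN,np.ones((3,3),np.uint8))
    n,l,st,ce=cv2.connectedComponentsWithStats(k); i=l[int(round(uv[1])),int(round(uv[0]))]
    if i==0: return None
    return ce[i],st[i].tolist()
for lab,(t,s),L in(("before",(d["top"],d["side"]),(("R",.0805,"jar"),("L",.1175,"bottle"))),("after",c1,(("L",.0805,"jar"),("R",.1175,"bottle")))):
    for n,h,nm in L:
        P=O[n]+Rp[:,2]*h
        for thr in(35,50):
            a,b=blob(t,proj(t,P)[0],thr),blob(s,proj(s,P)[0],thr)
            if a is None or b is None: print(lab,nm,a,b); continue
            r=least_squares(lambda p:np.r_[proj(t,p)[0]-a[0],proj(s,p)[0]-b[0]],P)
            print(lab,nm,thr,"pocket mm",np.round(Rp.T@(r.x-P)*1000,1),np.round(r.fun,1),a[1],b[1])
E
```

```text
before jar 35 pocket mm [-8.8  0.7  1.9] [ 0. -0. -0.  0.] [297, 223, 23, 24, 437] [265, 203, 25, 24, 466]
before jar 50 pocket mm [-8.3  0.5  1.9] [-0.1  0.2  0.2 -0. ] [295, 221, 27, 26, 512] [265, 202, 25, 26, 485]
before bottle 35 pocket mm [-7.9  0.3  0.6] [-0.   0.2  0.2 -0. ] [247, 221, 18, 19, 250] [254, 164, 18, 19, 247]
before bottle 50 pocket mm [-4.8 -3.9  3. ] [-0.2  0.8  0.9 -0.2] [246, 218, 23, 22, 350] [254, 163, 19, 20, 261]
after jar 35 pocket mm [-13.   -3.9 -29.4] [-0.4  1.7  1.8 -0.3] [249, 210, 23, 23, 428] [259, 171, 27, 44, 694]
after jar 50 pocket mm [-12.5  -4.  -30.1] [-0.4  1.9  2.  -0.4] [248, 208, 25, 26, 506] [259, 171, 27, 45, 729]
after bottle 35 pocket mm [ 8.6  6.5 32.5] [ 0.4 -1.9 -1.9  0.3] [299, 231, 17, 18, 237] [259, 171, 27, 44, 694]
after bottle 50 pocket mm [ 9.2  5.6 32.6] [ 0.4 -1.7 -1.7  0.3] [298, 230, 20, 20, 293] [259, 171, 27, 45, 729]
```

```bash
cat > chk.py <<'E'
from h import *
def side2(s,thr=35):
    k=(s["image"].max(2)<thr).astype(np.uint8); k=cv2.morphologyEx(k,cv2.MORPH_OPEN,np.ones((3,3),np.uint8))
    n,l,st,ce=cv2.connectedComponentsWithStats(k); i=l[179,268] or l[178,272]
    b=(l==i).astype(np.uint8); dt=cv2.distanceTransform(b,cv2.DIST_L2,5)
    for th in np.arange(2,10,.3):
        n,mk,st2,ce2=cv2.connectedComponentsWithStats((dt>th).astype(np.uint8))
        if n==3: break
    ys,xs=np.nonzero(b); p=np.c_[xs,ys]; mks=mk.copy()
    D=[cv2.distanceTransform((mk!=j).astype(np.uint8),cv2.DIST_L2,5)[ys,xs] for j in(1,2)]
    lab=D[0]>D[1]; g=[p[~lab],p[lab]]; g.sort(key=lambda a:a[:,1].mean())
    return g  # upper=jar, lower=bottle
def check(t,s):
    gj,gb=side2(s)
    k=(t["image"].max(2)<35).astype(np.uint8); k=cv2.morphologyEx(k,cv2.MORPH_OPEN,np.ones((3,3),np.uint8)); _,l,st,ce=cv2.connectedComponentsWithStats(k)
    for nm,n,h,gs in(("jar","L",.0805,gj),("bottle","R",.1175,gb)):
        P=O[n]+Rp[:,2]*h; u=proj(t,P)[0]; a=ce[l[int(u[1]),int(u[0])]]; b=gs.mean(0)
        r=least_squares(lambda p:np.r_[proj(t,p)[0]-a,proj(s,p)[0]-b],P)
        print(nm,len(gs),np.ptp(gs,axis=0),"pocket mm",np.round(Rp.T@(r.x-P)*1000,1),np.round(r.fun,1))
E
python3 - <<'E'
from chk import *
check(*pickle.load(open("c1.pkl","rb")))
E
```

```text
jar 383 [23 21] pocket mm [ 2.9 -6.4  1. ] [-0.  0.  0. -0.]
bottle 311 [20 21] pocket mm [-8.5  5.1  2.3] [-0.   0.2  0.2 -0. ]
```

```bash
python3 - <<'E'
from h import *
d=pickle.load(open("c0.pkl","rb")); t,s=pickle.load(open("c1.pkl","rb"))
inv=lambda c,P:1/(np.linalg.inv(c["cam_to_world"])[2]@np.r_[P,1])
k=(t["image"].max(2)<35).astype(np.uint8); k=cv2.morphologyEx(k,cv2.MORPH_OPEN,np.ones((3,3),np.uint8)); _,l,st,ce=cv2.connectedComponentsWithStats(k)
for nm,n,o,h,w0,h0 in(("jar","L","R",.0805,25,24),("bottle","R","L",.1175,18,19)):
    P=O[n]+Rp[:,2]*h; sc=inv(s,P)/inv(s,O[o]+Rp[:,2]*h); u=proj(t,P)[0]; a=ce[l[int(u[1]),int(u[0])]]
    b=np.array([285.5-w0*sc/2,170.5+h0*sc/2]) if nm=="jar" else np.array([258.5+w0*sc/2,214.5-h0*sc/2])
    r=least_squares(lambda p:np.r_[proj(t,p)[0]-a,proj(s,p)[0]-b],P)
    print(nm,round(sc,3),b,proj(s,P)[0],"pocket mm",np.round(Rp.T@(r.x-P)*1000,1),np.round(r.fun,1))
E
```

```text
jar 0.913 [274.09305478 181.45066741] [272.34256633 180.82403899] pocket mm [ 3.6 -6.4  0.7] [ 0.1 -0.3 -0.3  0.1]
bottle 1.098 [268.38379421 204.06710611] [273.54594851 204.05989508] pocket mm [-9.9  5.1  2.2] [-0.2  0.7  0.7 -0.1]
```

```bash
python3 - <<'E'
from h import *
print(m.get_width(),m.get_time())
u=(Rp@D)[:,2]; T=tool(Rp@D,0)
for n,h,x,y in(("L",.095,.004,-.006),("R",.135,-.009,.004)):
    tip=lambda a:O[n]+Rp@np.array([x,y,h+a])+.022*u
    m.move_to(tip(.05),T); m.servo_line(tip(.011),rate=.15)
    lower(Rp[:,2],f=2.5,maxd=.016,rate=.03)
    print(n,"top gap mm",np.round(Rp.T@(np.array(m.get_position())-tip(0))*1000,1),m.get_time())
    m.servo_line(tip(.05),rate=.15)
E
```

```text
0.00015008479476238213 33.6167
lower: n 10 df 3.05 z [0.5546 0.072  0.1689]
L top gap mm [0.7 0.5 1.7] 37.35
lower: n 10 df 6.69 z [ 0.5056 -0.0419  0.1983]
R top gap mm [0.7 0.3 1.9] 41.5083
```

Both tops are at the same relative height (1.7 and 1.9 mm), so both containers are fully seated. Now the switch.

```bash
python3 - <<'E'
from h import *
TS=tool(Rs,0); q=S["q"]; W=lambda x,y,z:Rs@np.array([x,y,z])+[q[0],q[1],0]
m.move_to(W(-.036,.2,.13),TS); m.servo_line(W(-.036,.2,.070),rate=.12)
lower(Z,f=3,maxd=.014,rate=.03)
z=m.get_position()[2]+.0025; m.servo_line(W(-.036,.2,z),rate=.05); m.hold(.1)
f0=Rs.T@m.get_contact_force(); x=-.036
while x<-.001:
    x+=.0015; m.servo_line(W(x,.2,z),rate=.03); f=Rs.T@m.get_contact_force()-f0
    print(round(x*1e3,1),np.round(f,1),end="; ")
    if abs(f[0])>15: break
print(m.get_time()); 
m.servo_line(W(x-.008,.2,z),rate=.08); m.servo_line(W(x-.02,.2,.15),rate=.15); m.move_to(W(-.12,.2,.27),TS)
t=m.camera("top"); s=m.camera("side"); pickle.dump((t,s),open("c2.pkl","wb"))
k=(t["image"].max(2)<50).astype(np.uint8); nn,_,st,ce=cv2.connectedComponentsWithStats(k)
for i in range(1,nn):
    if st[i,4]>40 and 190<ce[i,0]<340 and 150<ce[i,1]<290: print(st[i],ce[i],Rs.T@(onplane(t,ce[i],np.array([0,0,.044]),Z)-[q[0],q[1],0]))
print(m.get_time())
E
```

```text
lower: n 10 df 11.64 z [0.5684 0.2124 0.0621]
-34.5 [-0.6 -0.9 -0.4]; -33.0 [-0.3  0.4  0.1]; -31.5 [-1.1 -0.8 -0. ]; -30.0 [-1.1 -0.1  0.1]; -28.5 [ 0.1 -0.  -0. ]; -27.0 [-0.8 -0.6 -0.1]; -25.5 [ 0.5 -0.2 -0.7]; -24.0 [-0.8 -1.8 -0.4]; -22.5 [-0.9  0.8  0.4]; -21.0 [-0.4 -0.4  0.4]; -19.5 [-0.8 -0.8 -1. ]; -18.0 [-2.6 -0.  -0.4]; -16.5 [-4.3  0.1  0.9]; -15.0 [-3.  -1.3  0.8]; -13.5 [-0.3 -0.   0.7]; -12.0 [-0.6 -0.  -0.2]; -10.5 [ 0.4 -0.4 -0.7]; -9.0 [-0.3 -1.5 -0.3]; -7.5 [ 0.1 -0.4 -1.4]; -6.0 [-1.1 -0.4  0.9]; -4.5 [-7.2  0.8  3.6]; -3.0 [-12.2   2.4   6.7]; -1.5 [-16.5   3.3  10.6]; 52.5417
[ 170  195   40  126 1225] [191.07183673 258.87836735] [-0.13490397  0.22667412  0.044     ]
[206 203  12  12 113] [211.7699115  208.66371681] [0.00727608 0.19964659 0.044     ]
[248 208  25  26 517] [260.55705996 221.1237911 ] [-0.00283598  0.06395775  0.044     ]
[296 230  23  20 310] [307.04193548 238.8516129 ] [-0.02793959 -0.06704188  0.044     ]
54.2833
```

```bash
python3 -c "
from rig import manip as m
print(m.get_contact_force(),m.sign_off())"
```

```text
the job is handed in; nothing more can be done
[-0.5240714  -0.37556192  0.41824218] None
```

The bottle is in the right pocket and the jar in the left, both seated and released; the switch was pushed 12 mm to on, and the job was handed in at about 54 s (no verdict was returned).

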